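Centre the bottle vase on the banding wheel

ROBOT

A 7-joint arm with a two-finger parallel gripper is mounted at the origin on the work surface. World frame = base frame: x ahead of the robot, y to its left, z up, the work surface at z = 0. Lengths are in m, angles in rad, forces in N, time in s.
With the tool pointing down it reaches from about 0.425 to 0.925 m from the base axis. Payload 6.8 kg.
Tool frame: the origin (TCP) lies on the centre line of the jaws, within the pads' length; the fingertips stand 14 mm ahead of it and the grasp point (between the pads) lies 5 mm behind it; y points along the fingers, x is the direction in which the jaws open and shut, and the axes are right-handed (so a half turn about y gives the same grasp; the last joint's range is limited). The gripper opens to 85 mm and grips with 20 to 120 N. Pads are 22 mm wide; open, the fingers measure 114 mm over their backs; the gripper's body (76 mm by 85 mm) begins 54 mm behind the grasp point. The pads swing forward as they close: fully open they stand 13 mm farther back than shut.
Start: joints at [-1.287, 0.477, 0.022, 1.555, -0.011, 1.109, -0.083], TCP at [0.258, 0.624, 0.245] pointing down, gripper open.
Joint ranges: [-2.96, 2.96], [-0.34, 2.1], [-1.41, 1.46], [0.24, 2.44], [-1.37, 4.51], [0.17, 1.92], [-2.96, 2.96]. Speed limits (rad/s): [2.39, 2.39, 3.14, 3.14, 3.14, 3.14, 3.14].

INTERFACE

Orientations are given as a rotation vector (axis times angle).
In Python, from bench import get_obs, vision, ticket gives the robot as it stands. The module is installed in compiled form; this text tells all that it offers.
- The arm moves only by the tool jog_arm, never from a script. Its argument "motion" is a list of rows, each an object of numbers: "gripper": the finger opening in mm, from 0 to 85.4; "tx", "ty", "tz": the shift along the tool's x, y, z in mm; "ax", "ay", "az": the turn, a rotation vector about the tool's x, y, z in rad. In form: [{"gripper": .., "tx": .., "ty": .., "tz": .., "ax": .., "ay": .., "az": ..}, ...]. A call has 1 to 12 rows; each row shifts and turns the commanded pose from where the row before left it, along the tool's axes as they then stand; what a row does not reach is not made up. A row lasts 1/10 s, in which the tool goes at most 50 mm and 8.59 degrees, less where a joint would pass 70% of its speed; a pose out of reach is approached as far as the arm can. A call is refused whole if a number of a shift passes 50 or a number of a turn 0.15, either way. A call with a gripper value outside its range is refused whole. The fingers move at their own pace and stop on an object; "newtons" is the grip in N (left out, the last holds). Time passes only in rows, so rows that do not move let the fingers close. It gives the time, the measured TCP pose, the force and the opening at its end, in the units of the state.
- get_obs(): the state, without advancing time (a new reading comes with each control period).
- vision.grab_frame(name): name is "scene" or "side" or "wrist"; returns the picture (400x640x3 uint8, red, green, blue); there is no depth.
- vision.get_calibration(name): a dict with "camera_matrix" (3x3 intrinsics, pixels), "world_from_camera" (4x4, takes a point from camera to world coordinates). Camera axes: x right, y down, z forward; pixel columns grow to the right and rows downward; lengths in m; the calibration is good to about 2 mm. The wrist camera is an equidistant fisheye: a pixel r from the principal point sees the ray r / f radians off the axis. A picture is of the moment at which its call begins: read the wrist's pose just before it. get_calibration takes no time and is no camera call; for the wrist camera it gives the pose at the moment of the call.
- ticket.hand_in(): hands the job in, once; it reports no verdict.
The state is a dict: "clock": time; "joints": joint angles; "qvel": joint speeds; "tau": joint torques, N m; "tcp_pos": TCP position; "orientation": TCP orientation; "contact_force": force on the tool from outside, world axes, zero at the start; "moment": the same for the moment, N m; "grip_width": finger opening in m.
Only numpy, scipy, OpenCV 4.12 (cv2) and the standard library are available. Lean on these libraries where they do the work, as an engineer would, in place of code of your own. Each camera call takes 0.05 s, during which the arm holds its last target.

TASK

Pick up the unglazed bottle vase (the pot with the narrow neck) from the bench and stand it upright in the middle of the small round banding wheel, ready for decorating, with no part of its foot hanging over the wheel's edge. Keep it upright, set it down gently instead of dropping it, let go, and leave the beaker and the bowl where they stand.

Things in the scene. Friction and masses are not known exactly. Their poses are not given: they have to be found in the camera images.
- vase: The piece to move: a pale bisque-clay bottle vase of round section, 155 mm tall, 0.3 to 0.52 kg, standing upright on the bench. Foot 80 mm in diameter, straight sides to 45 mm up, then tapering to a straight cylindrical neck 44 mm in diameter from 95 mm up to the open rim at 155 mm. The neck is where to grip it, from above. Origin: centre of the underside of the foot; z is its upright axis; its yaw does not matter.
- wheel_top (a point): Centre of the top face of the banding wheel, a low metal turntable on a pedestal: round flat aluminium head 110 mm in diameter and 10 mm thick, on a dark column and a round dark foot 100 mm across; the top face is level, 70 mm above the bench. It is heavy and fixed to the bench, and the head is locked so it does not turn. It is the only round platform; the square flat plaster bat (130 mm square, 18 mm thick, fixed, on the side of the bench furthest from the robot) is not it.
- beaker: Bystander: a pale bisque-clay open beaker without a neck, 76 mm across the rim, 105 mm tall, standing loose on the bench. Origin: centre of its underside. To be left alone.
- bowl: Bystander: a pale bisque-clay low open bowl, 120 mm across the rim, 55 mm tall, standing loose on the bench. Origin: centre of its underside. To be left alone.
There are look-alikes about, which are no part of the job. Leave any green or pink look-alike of the part that bears wheel_top alone.

How it is judged:
By the outcome, as a careful person would: the job done as asked, in the order asked, and still so for the second after the job is handed in, with the robot touching nothing.
It also fails if it takes over 40 s, if anything falls off the work surface, if the arm or the gripper's body presses on something with over 40 N, if the wrist force passes 120 N, or if a joint passes its speed limit or range.

## Working session

There is one attempt and no reset: what is moved stays moved. The work goes in short steps, Python scripts to look and compute and a tool call to move; the robot and the scene stay as the last step left them, time stands still between calls to the robot, and variables do not carry over. Pictures are saved under pics/ and viewed, and the job is handed in when it is done.

Besides the shell and the picture viewer there is one more tool, called after ">>>" as name(argument=value, ...) on one line, values as JSON. jog_arm: Moves the arm, as the interface text tells. Its arguments: {"type":"object","properties":{"motion":{"type":"array"},"newtons":{"type":"number"}},"required":["motion"]}

```bash
mkdir -p pics; python3 - <<'E'
from bench import get_obs, vision
import cv2
o=get_obs(); print(o['clock'],o['tcp_pos'],o['orientation'],o['contact_force'],o['grip_width'])
for n in ['scene','side','wrist']:
    c=vision.get_calibration(n); print(n,c)
    cv2.imwrite(f'pics/{n}0.png',cv2.cvtColor(vision.grab_frame(n),cv2.COLOR_RGB2BGR))
E
```

```text
0.0 [0.25751229 0.62333087 0.24430727] [-1.37059204 -0.9149054   0.91735508] [-0.09140676 -0.67785536 -0.07148184] 0.08545590935526062
scene {'camera_matrix': array([[445.67787742,   0.        , 322.57489878],
       [  0.        , 445.67787742, 193.12617231],
       [  0.        ,   0.        ,   1.        ]]), 'world_from_camera': array([[-0.55831533,  0.60418669, -0.56854414,  0.98978816],
       [ 0.82962781,  0.40767425, -0.38147006,  0.31433662],
       [ 0.00130167, -0.68466061, -0.72886086,  0.70747777],
       [ 0.        ,  0.        ,  0.        ,  1.        ]])}
side {'camera_matrix': array([[487.9280595 ,   0.        , 318.81695738],
       [  0.        , 487.9280595 , 201.45620676],
       [  0.        ,   0.        ,   1.        ]]), 'world_from_camera': array([[ 0.99271913, -0.06808052,  0.09936681,  0.39668883],
       [-0.12033263, -0.59727619,  0.79295725, -0.89254536],
       [ 0.00536449, -0.79914091, -0.60111981,  0.75154777],
       [ 0.        ,  0.        ,  0.        ,  1.        ]])}
wrist {'camera_matrix': array([[309.70691629,   0.        , 321.12154569],
       [  0.        , 309.70691629, 199.82580205],
       [  0.        ,   0.        ,   1.        ]]), 'world_from_camera': array([[ 0.38302908,  0.87814278,  0.28662515,  0.18475234],
       [ 0.92373361, -0.36337637, -0.12113556,  0.65495593],
       [-0.00222151,  0.31116373, -0.95035372,  0.37230246],
       [ 0.        ,  0.        ,  0.        ,  1.        ]])}
```

View pics/scene0.png

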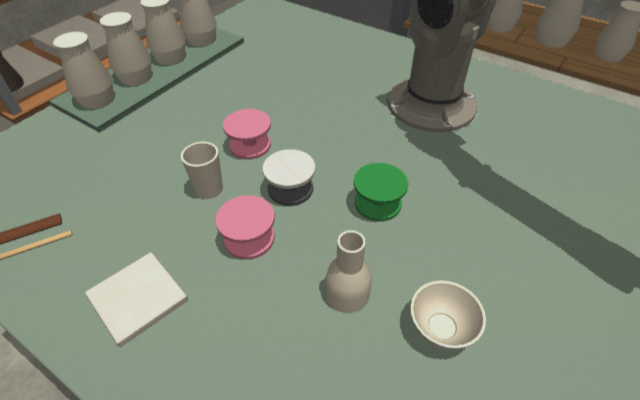

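View pics/side0.png

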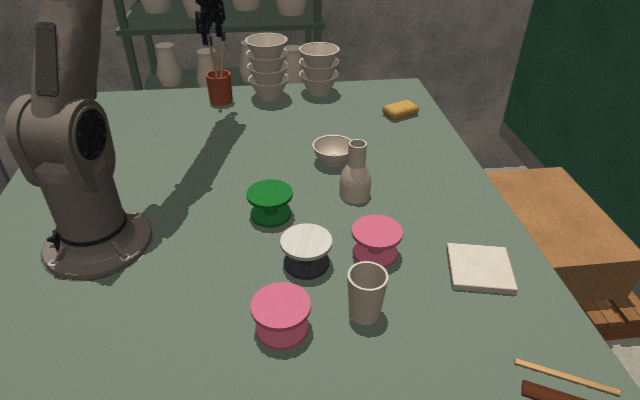

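View pics/wrist0.png

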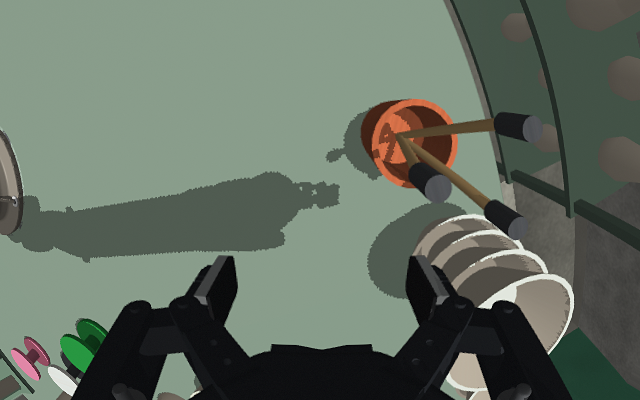

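```bash
cat > h.py <<'E'
import numpy as np, cv2
from bench import get_obs, vision
def ray(c,u,v):
    K=c['camera_matrix'];T=c['world_from_camera']
    d=T[:3,:3]@np.linalg.solve(K,[u,v,1.]);return T[:3,3],d
def onplane(c,u,v,z):
    o,d=ray(c,u,v);return o+d*(z-o[2])/d[2]
def proj(c,P):
    T=c['world_from_camera'];p=T[:3,:3].T@(np.asarray(P)-T[:3,3]);p=c['camera_matrix']@p;return p[:2]/p[2]
def circ_fit(p):
    A=np.c_[2*p,np.ones(len(p))];s=np.linalg.lstsq(A,(p**2).sum(1),rcond=None)[0]
    return s[:2],np.sqrt(s[2]+s[:2]@s[:2])
E
python3 - <<'E'
from h import *
a=cv2.imread('pics/scene0.png');b=cv2.imread('pics/side0.png')
f=lambda i,x,y,w=100:cv2.resize(i[y:y+w,x:x+w],(400,400),interpolation=cv2.INTER_CUBIC)
cv2.imwrite('pics/crop1.png',np.hstack([np.vstack([f(a,300,220)[:300],f(a,240,130)[:300]]),np.vstack([f(b,310,125)[:300],f(b,260,205)[:300]])]))
for n,im,w,v in (('scene',a,(289,168),(351,242)),('side',b,(306,243),(357,147))):
    h=cv2.cvtColor(im,cv2.COLOR_BGR2HSV); print(n,h[w[1],w[0]],h[v[1],v[0]],h[v[1]+20,v[0]],h[v[1]+45,v[0]+40])
    m=((h[...,1]<25)&(h[...,2]>110)).astype('uint8')
    k,l,s,ce=cv2.connectedComponentsWithStats(m); i=l[w[1],w[0]]
    c=vision.get_calibration(n); cs,_=cv2.findContours((l==i).astype('uint8'),0,1)
    p=max(cs,key=len)[:,0].astype(float)
    P=np.array([onplane(c,*q,0.07)[:2] for q in p]); print('wheel',s[i],circ_fit(P))
E
```

```text
scene [ 28  15 220] [ 19  47 115] [ 20  47 120] [ 52  37 153]
wheel [ 263  149   52   38 1577] (array([ 0.46957516, -0.11955904]), np.float64(0.05498240715658613))
side [ 20  21 217] [ 25  37 192] [ 16  55 107] [ 49  34 142]
wheel [ 280  223   53   35 1236] (array([ 0.46599204, -0.12241782]), np.float64(0.053994884281957374))
```

View pics/crop1.png

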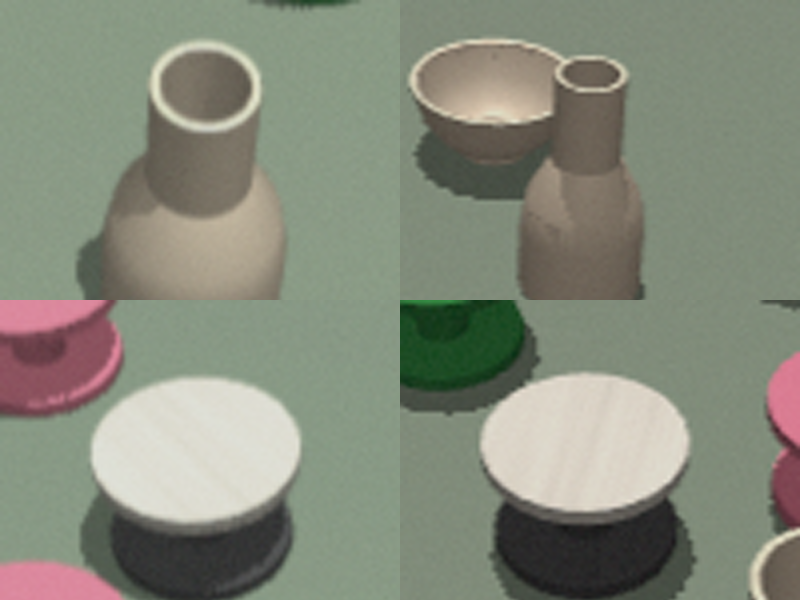

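The scene view (pics/scene0.png) contains these things that could be mistaken for the vase or wheel:
- **Vase:** the candidates are the necked pot at (350,270), the beaker at (203,170), the bowl at (447,318), and the background pots at the top left and top right. I choose the necked pot on the bench, since the crop shows its cylindrical neck and open rim.
- **Wheel:** the candidates are the white head on a dark foot at (289,170), pink ones at (247,132) and (246,225), a green one at (380,190), and the square bat at (136,296). I choose the white/aluminium one, since the crop shows a round pale head on a dark column.

In the side view, the vase is at (357,170) and the wheel at (306,243).

```bash
python3 - <<'E'
from h import *
for n,w,v in (('scene',(289,168),(351.25,241.5)),('side',(306,243),(357.75,143.5))):
    im=cv2.imread(f'pics/{n}0.png');c=vision.get_calibration(n)
    h=cv2.cvtColor(im,cv2.COLOR_BGR2HSV); g=h[...,2]
    m=((h[...,1]<40)&(g>175)).astype('uint8'); m=cv2.medianBlur(m,3)
    k,l,s,ce=cv2.connectedComponentsWithStats(m); i=l[w[1],w[0]]
    cs,_=cv2.findContours((l==i).astype('uint8'),0,1); p=cv2.convexHull(max(cs,key=len))[:,0].astype(float)
    P=np.array([onplane(c,*q,0.07)[:2] for q in p]); print(n,'wheel',s[i],circ_fit(P))
    # rim: bright ring near v
    x,y=int(v[0]),int(v[1]); sub=np.zeros_like(g); sub[y-16:y+17,x-18:x+19]=1
    m=((g>165)&(h[...,0]<35)&(sub>0)).astype('uint8')
    k,l,s,ce=cv2.connectedComponentsWithStats(m); 
    for i in range(1,k):
        if s[i,4]<25: continue
        q=np.argwhere(l==i)[:,::-1].astype(float)
        P=np.array([onplane(c,*r,0.155)[:2] for r in q]); print(' ringpix',s[i],circ_fit(P))
    print(' eye wheel/rim',onplane(c,*((289,167.25) if n=='scene' else (306.25,240.75)),.07),onplane(c,*v,.155))
E
```

```text
scene wheel [ 263  149   52   37 1505] (array([ 0.46789685, -0.12141748]), np.float64(0.05464191477134654))
 ringpix [337 232  28  21 126] (array([0.61861483, 0.11818893]), np.float64(0.019643500203669634))
 eye wheel/rim [ 0.4703742  -0.11820323  0.07      ] [0.61906556 0.11907    0.155     ]
side wheel [ 280  223   52   35 1399] (array([ 0.46594533, -0.12229975]), np.float64(0.05419751383587161))
 ringpix [339 135  28  13  60] (array([0.60729175, 0.12677349]), np.float64(0.025349517861769536))
 ringpix [339 145   9  11  74] (array([0.57225052, 0.08868758]), np.float64(0.013368638340979625))
 eye wheel/rim [ 0.4666401  -0.12668413  0.07      ] [0.6168575  0.11508906 0.155     ]
```

```bash
cat >> h.py <<'E'
from scipy.spatial.transform import Rotation as Ro
def togo(target,o=None):
    o=o or get_obs();R=Ro.from_rotvec(o['orientation']).as_matrix()
    print('t',o['clock'],'tcp',o['tcp_pos'].round(4),'F',o['contact_force'].round(2),'w',round(o['grip_width'],4))
    print('axes x,y,z (cols)\n',R.round(3))
    # level: smallest turn taking tool y to -z, in tool axes
    y=R[:,1]; t=np.cross(y,[0,0,-1]); print('level turn (tool)',(R.T@t).round(4))
    print('to go tool mm',(R.T@(np.array(target)-o['tcp_pos'])*1000).round(1))
E
python3 -c "
from h import *
togo((0.618,0.117,0.27)); togo((.4675,-.1215,.27))"
```

```text
t 0.15 tcp [0.2576 0.6235 0.2446] F [-0.04  0.33 -0.98] w 0.0853
axes x,y,z (cols)
 [[ 0.382 -0.    -0.924]
 [ 0.924 -0.001  0.382]
 [-0.001 -1.    -0.   ]]
level turn (tool) [ 0.0001  0.     -0.0014]
to go tool mm [-330.5  -24.9 -526.5]
t 0.15 tcp [0.2576 0.6235 0.2446] F [-0.04  0.33 -0.98] w 0.0853
axes x,y,z (cols)
 [[ 0.382 -0.    -0.924]
 [ 0.924 -0.001  0.382]
 [-0.001 -1.    -0.   ]]
level turn (tool) [ 0.0001  0.     -0.0014]
to go tool mm [-608.4  -24.6 -478.5]
```

>>> jog_arm(motion=[{"gripper": 85, "tx": -10, "ty": -2, "tz": -16}, {"tx": -20, "ty": -2, "tz": -32}, {"tx": -20, "ty": -2, "tz": -32}, {"tx": -20, "ty": -2, "tz": -32}, {"tx": -20, "ty": -2, "tz": -32}, {"tx": -20, "ty": -2, "tz": -32}, {"tx": -20, "ty": -2, "tz": -32}, {"tx": -20, "ty": -2, "tz": -32}, {"tx": -20, "ty": -2, "tz": -32}, {"tx": -20, "ty": -2, "tz": -32}, {"tx": -20, "ty": -2, "tz": -32}, {"tx": -20, "ty": -2, "tz": -32}], newtons=40)

```text
schema error: expected keys gripper, tx, ty, tz, ax, ay, az
```

>>> jog_arm(motion=[{"tx": -20, "tz": -32}, {"tx": -20, "tz": -32}, {"tx": -20, "tz": -32}, {"tx": -20, "tz": -32}, {"tx": -10, "tz": -16}, {"tx": 0}, {"tx": 0}])

```text
schema error: expected keys gripper, tx, ty, tz, ax, ay, az
```

```bash
python3 - <<'E'
from h import *
togo((0.618,0.117,0.27))
cv2.imwrite('pics/w1.png',cv2.cvtColor(vision.grab_frame('wrist'),cv2.COLOR_RGB2BGR))
E
```

```text
t 0.15 tcp [0.2576 0.6235 0.2446] F [-0.04  0.33 -0.98] w 0.0853
axes x,y,z (cols)
 [[ 0.382 -0.    -0.924]
 [ 0.924 -0.001  0.382]
 [-0.001 -1.    -0.   ]]
level turn (tool) [ 0.0001  0.     -0.0014]
to go tool mm [-330.5  -24.9 -526.5]
```

View pics/w1.png

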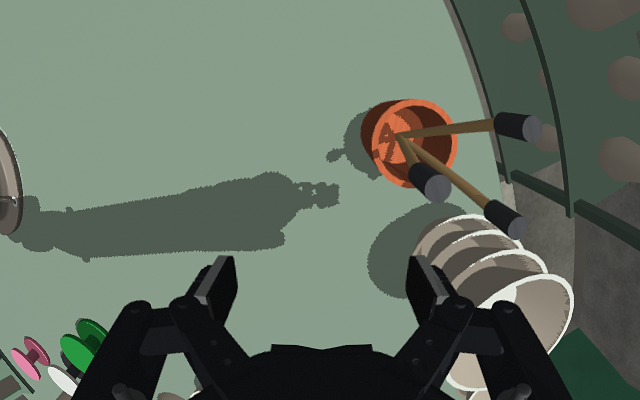

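The moves were refused because every row must carry all its keys. The picture is unchanged, with the arm still at the start.

>>> jog_arm(motion=[{"gripper": 85, "tx": -10, "ty": -2, "tz": -16, "ax": 0, "ay": 0, "az": 0}, {"gripper": 85, "tx": -20, "ty": -2, "tz": -32, "ax": 0, "ay": 0, "az": 0}, {"gripper": 85, "tx": -20, "ty": -2, "tz": -32, "ax": 0, "ay": 0, "az": 0}, {"gripper": 85, "tx": -20, "ty": -2, "tz": -32, "ax": 0, "ay": 0, "az": 0}, {"gripper": 85, "tx": -20, "ty": -2, "tz": -32, "ax": 0, "ay": 0, "az": 0}, {"gripper": 85, "tx": -20, "ty": -2, "tz": -32, "ax": 0, "ay": 0, "az": 0}, {"gripper": 85, "tx": -20, "ty": -2, "tz": -32, "ax": 0, "ay": 0, "az": 0}, {"gripper": 85, "tx": -20, "ty": -2, "tz": -32, "ax": 0, "ay": 0, "az": 0}, {"gripper": 85, "tx": -20, "ty": -2, "tz": -32, "ax": 0, "ay": 0, "az": 0}, {"gripper": 85, "tx": -20, "ty": -2, "tz": -32, "ax": 0, "ay": 0, "az": 0}, {"gripper": 85, "tx": -20, "ty": -2, "tz": -32, "ax": 0, "ay": 0, "az": 0}, {"gripper": 85, "tx": -20, "ty": -2, "tz": -32, "ax": 0, "ay": 0, "az": 0}], newtons=40)

```text
clock: 1.4
tcp_pos: [0.5108, 0.2678, 0.2697]
orientation: [-1.37, -0.915, 0.915]
contact_force: [0.4, 1.8, 0.7]
grip_width: 0.0851
```

>>> jog_arm(motion=[{"gripper": 85, "tx": -20, "ty": 0, "tz": -32, "ax": 0, "ay": 0, "az": 0}, {"gripper": 85, "tx": -20, "ty": 0, "tz": -32, "ax": 0, "ay": 0, "az": 0}, {"gripper": 85, "tx": -20, "ty": 0, "tz": -30, "ax": 0, "ay": 0, "az": 0}, {"gripper": 85, "tx": -10, "ty": 0, "tz": -15, "ax": 0, "ay": 0, "az": 0}, {"gripper": 85, "tx": 0, "ty": 0, "tz": 0, "ax": 0, "ay": 0, "az": 0}, {"gripper": 85, "tx": 0, "ty": 0, "tz": 0, "ax": 0, "ay": 0, "az": 0}])

```text
clock: 2.0
tcp_pos: [0.5836, 0.1638, 0.2693]
orientation: [-1.369, -0.915, 0.915]
contact_force: [0.1, 0.4, 0.3]
grip_width: 0.0849
```

```bash
python3 - <<'E'
from h import *
togo((0.618,0.117,0.27))
cv2.imwrite('pics/w2.png',cv2.cvtColor(vision.grab_frame('wrist'),cv2.COLOR_RGB2BGR))
E
```

```text
t 2.0 tcp [0.5836 0.1638 0.2693] F [0.09 0.42 0.28] w 0.0849
axes x,y,z (cols)
 [[ 0.383 -0.    -0.924]
 [ 0.924  0.     0.383]
 [ 0.    -1.     0.001]]
level turn (tool) [-0.0006  0.      0.0001]
to go tool mm [-30.1  -0.8 -49.7]
```

View pics/w2.png

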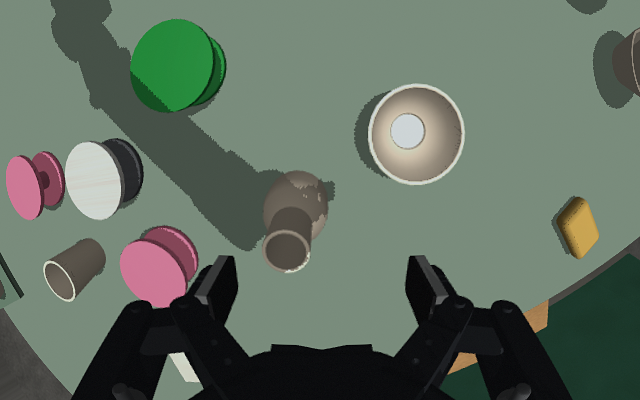

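The wrist view shows the vase rim centred near (287,250) between the open fingers, and the wheel head near (94,180). I'll cross-check both positions with wrist rays.

```bash
cat >> h.py <<'E'
def wray(c,u,v,z):
    K=c['camera_matrix'];T=c['world_from_camera'];x=(u-K[0,2])/K[0,0];y=(v-K[1,2])/K[1,1];r=np.hypot(x,y)
    d=T[:3,:3]@np.array([np.sin(r)*x/r,np.sin(r)*y/r,np.cos(r)]);o=T[:3,3];return o+d*(z-o[2])/d[2]
E
python3 - <<'E'
from h import *
c=vision.get_calibration('wrist')
im=cv2.imread('pics/w2.png');h=cv2.cvtColor(im,cv2.COLOR_BGR2HSV)
m=((h[...,1]<40)&(h[...,2]>165)).astype('uint8');m=cv2.medianBlur(m,3)
k,l,s,_=cv2.connectedComponentsWithStats(m);i=l[180,94]
cs,_=cv2.findContours((l==i).astype('uint8'),0,1);p=cv2.convexHull(max(cs,key=len))[:,0].astype(float)
print('wheel',s[i],circ_fit(np.array([wray(c,*q,.07)[:2] for q in p])))
print('rim',wray(c,287,250,.155))
for q in [(263,250),(311,248),(287,231),(287,272)]: print(wray(c,*q,.155)[:2])
cv2.imwrite('pics/w2c.png',cv2.resize(im[200:300,240:340],(600,600),interpolation=cv2.INTER_CUBIC))
E
```

```text
wheel [  65  142   56   78 3352] (array([ 0.46644635, -0.12179461]), np.float64(0.054404259633297425))
rim [0.61493404 0.12043565 0.155     ]
[0.60704952 0.10036357]
[0.62104071 0.1408463 ]
[0.59827099 0.12819348]
[0.63558033 0.11071457]
```

View pics/w2c.png

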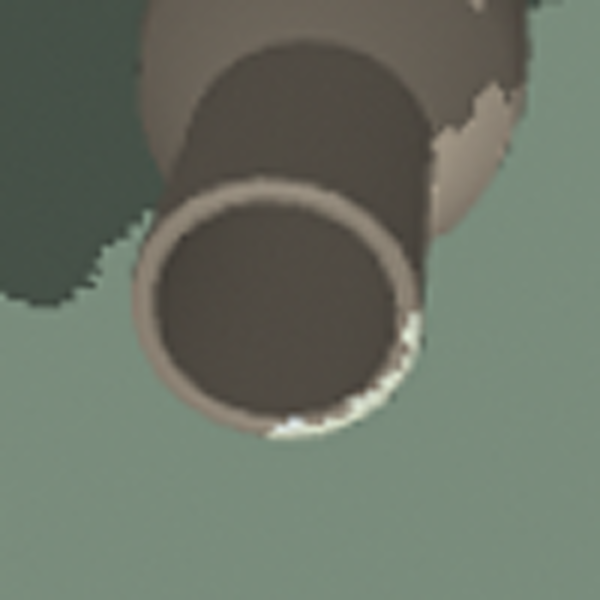

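>>> jog_arm(motion=[{"gripper": 85, "tx": -15, "ty": 0, "tz": -24, "ax": 0, "ay": 0, "az": 0}, {"gripper": 85, "tx": -14.5, "ty": 5, "tz": -24.5, "ax": 0, "ay": 0, "az": 0}, {"gripper": 85, "tx": 0, "ty": 20, "tz": 0, "ax": 0, "ay": 0, "az": 0}, {"gripper": 85, "tx": 0, "ty": 30, "tz": 0, "ax": 0, "ay": 0, "az": 0}, {"gripper": 85, "tx": 0, "ty": 30, "tz": 0, "ax": 0, "ay": 0, "az": 0}, {"gripper": 85, "tx": 0, "ty": 20, "tz": 0, "ax": 0, "ay": 0, "az": 0}, {"gripper": 85, "tx": 0, "ty": 0, "tz": 0, "ax": 0, "ay": 0, "az": 0}, {"gripper": 85, "tx": 0, "ty": 0, "tz": 0, "ax": 0, "ay": 0, "az": 0}])

```text
clock: 2.85
tcp_pos: [0.6173, 0.1199, 0.1647]
orientation: [-1.368, -0.917, 0.917]
contact_force: [0.5, 0.1, 0.0]
grip_width: 0.0849
```

```bash
python3 - <<'E'
from h import *
togo((0.617,0.118,0.123))
w=vision.grab_frame('wrist');s=vision.grab_frame('side');c=vision.grab_frame('scene')
f=lambda i,x,y:cv2.resize(i[y:y+150,x:x+150],(400,400))
cv2.imwrite('pics/c3.png',cv2.cvtColor(np.hstack([f(s,280,70),f(c,280,170)]),cv2.COLOR_RGB2BGR))
cv2.imwrite('pics/w3.png',cv2.cvtColor(w,cv2.COLOR_RGB2BGR))
E
```

```text
t 2.85 tcp [0.6173 0.1199 0.1647] F [0.5  0.07 0.02] w 0.0849
axes x,y,z (cols)
 [[ 0.38  -0.    -0.925]
 [ 0.925  0.     0.38 ]
 [ 0.    -1.     0.   ]]
level turn (tool) [-0.0004 -0.      0.0003]
to go tool mm [-1.9 41.7 -0.5]
```

View pics/c3.png

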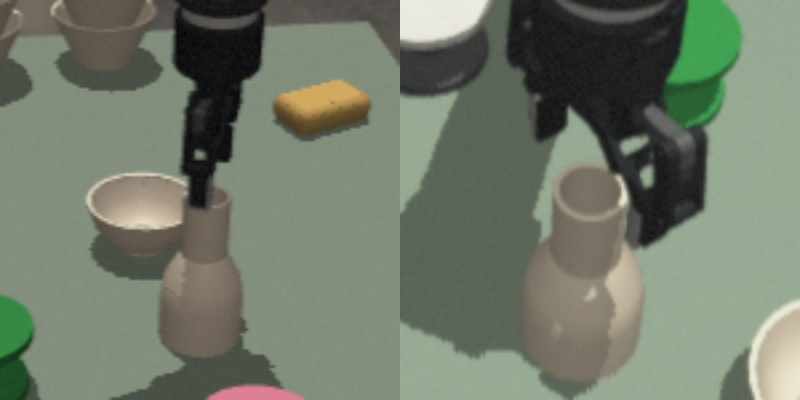

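View pics/w3.png

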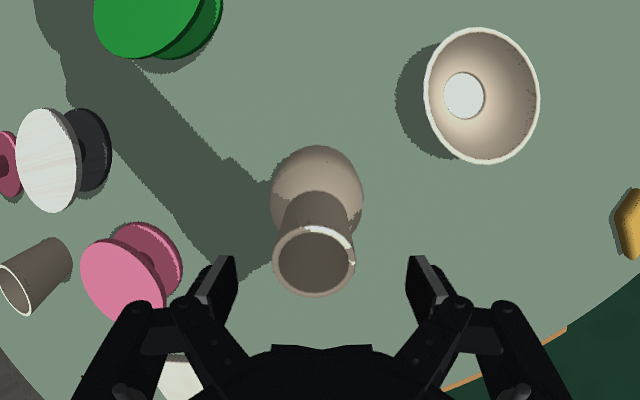

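The fingers straddle the neck: the wrist rim is centred at (314,261) and the pads at columns 225 and 418. I'll refine the offset before descending.

```bash
python3 - <<'E'
from h import *
c=vision.get_calibration('wrist');o=get_obs()
for q in [(314,261),(272,262),(356,262),(314,226),(314,297)]: print(wray(c,*q,.155))
p=wray(c,314,261,.155);togo((p[0],p[1],.122))
E
```

```text
[0.61658738 0.11724661 0.155     ]
[0.60908022 0.09680974 0.155     ]
[0.62555156 0.13691638 0.155     ]
[0.59859058 0.12489155 0.155     ]
[0.63767902 0.10824901 0.155     ]
t 3.0 tcp [0.6184 0.1193 0.166 ] F [-0.35 -0.48 -0.8 ] w 0.0847
axes x,y,z (cols)
 [[ 0.381  0.003 -0.924]
 [ 0.924  0.001  0.381]
 [ 0.002 -1.    -0.002]]
level turn (tool) [0.002  0.     0.0019]
to go tool mm [-2.7 44.   1. ]
```

>>> jog_arm(motion=[{"gripper": 85, "tx": -2.5, "ty": 10, "tz": 1, "ax": 0, "ay": 0, "az": 0}, {"gripper": 85, "tx": 0, "ty": 18, "tz": 0, "ax": 0, "ay": 0, "az": 0}, {"gripper": 85, "tx": 0, "ty": 14, "tz": 0, "ax": 0, "ay": 0, "az": 0}, {"gripper": 85, "tx": 0, "ty": 0, "tz": 0, "ax": 0, "ay": 0, "az": 0}, {"gripper": 70, "tx": 0, "ty": 0, "tz": 0, "ax": 0, "ay": 0, "az": 0}, {"gripper": 60, "tx": 0, "ty": 0, "tz": 0, "ax": 0, "ay": 0, "az": 0}, {"gripper": 52, "tx": 0, "ty": 0, "tz": 0, "ax": 0, "ay": 0, "az": 0}, {"gripper": 48, "tx": 0, "ty": 0, "tz": 0, "ax": 0, "ay": 0, "az": 0}, {"gripper": 45, "tx": 0, "ty": 0, "tz": 0, "ax": 0, "ay": 0, "az": 0}, {"gripper": 40, "tx": 0, "ty": 0, "tz": 0, "ax": 0, "ay": 0, "az": 0}, {"gripper": 35, "tx": 0, "ty": 0, "tz": 0, "ax": 0, "ay": 0, "az": 0}, {"gripper": 35, "tx": 0, "ty": 0, "tz": 0, "ax": 0, "ay": 0, "az": 0}], newtons=40)

```text
clock: 4.2
tcp_pos: [0.6159, 0.1164, 0.1228]
orientation: [-1.37, -0.916, 0.915]
contact_force: [-1.3, -1.0, 6.3]
grip_width: 0.043
```

>>> jog_arm(motion=[{"gripper": 30, "tx": 0, "ty": 0, "tz": 0, "ax": 0, "ay": 0, "az": 0}, {"gripper": 30, "tx": 0, "ty": 0, "tz": 0, "ax": 0, "ay": 0, "az": 0}, {"gripper": 30, "tx": 0, "ty": 0, "tz": 0, "ax": 0, "ay": 0, "az": 0}])

```text
clock: 4.5
tcp_pos: [0.6159, 0.1165, 0.1228]
orientation: [-1.37, -0.916, 0.916]
contact_force: [-1.4, -1.3, 5.9]
grip_width: 0.0433
```

```bash
python3 - <<'E'
from h import *
togo((0.617,0.118,0.123))
w=vision.grab_frame('wrist');s=vision.grab_frame('side')
f=lambda i,x,y:cv2.resize(i[y:y+150,x:x+150],(400,400))
cv2.imwrite('pics/c4.png',cv2.cvtColor(np.hstack([f(s,280,70),w]),cv2.COLOR_RGB2BGR) if 0 else cv2.cvtColor(np.hstack([f(s,280,70),w[:,120:520]]),cv2.COLOR_RGB2BGR))
E
```

```text
t 4.5 tcp [0.6159 0.1165 0.1228] F [-1.43 -1.33  5.86] w 0.0433
axes x,y,z (cols)
 [[ 0.382  0.    -0.924]
 [ 0.924 -0.     0.382]
 [ 0.    -1.    -0.   ]]
level turn (tool) [ 0.0004 -0.      0.0001]
to go tool mm [ 1.8 -0.2 -0.4]
```

View pics/c4.png

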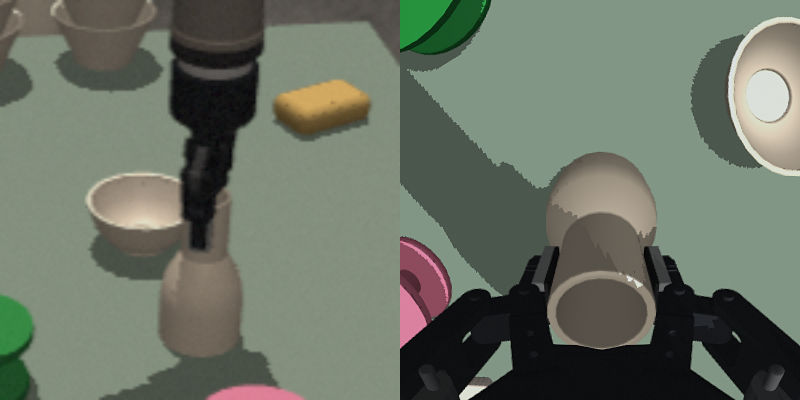

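>>> jog_arm(motion=[{"gripper": 30, "tx": 0, "ty": -3, "tz": 0, "ax": 0, "ay": 0, "az": 0}, {"gripper": 30, "tx": 0, "ty": -5, "tz": 0, "ax": 0, "ay": 0, "az": 0}, {"gripper": 30, "tx": 0, "ty": -10, "tz": 0, "ax": 0, "ay": 0, "az": 0}, {"gripper": 30, "tx": 0, "ty": -15, "tz": 0, "ax": 0, "ay": 0, "az": 0}, {"gripper": 30, "tx": 0, "ty": -20, "tz": 0, "ax": 0, "ay": 0, "az": 0}, {"gripper": 30, "tx": 0, "ty": -20, "tz": 0, "ax": 0, "ay": 0, "az": 0}, {"gripper": 30, "tx": 0, "ty": -20, "tz": 0, "ax": 0, "ay": 0, "az": 0}, {"gripper": 30, "tx": 0, "ty": -15, "tz": 0, "ax": 0, "ay": 0, "az": 0}, {"gripper": 30, "tx": 0, "ty": -8, "tz": 0, "ax": 0, "ay": 0, "az": 0}, {"gripper": 30, "tx": 0, "ty": -4, "tz": 0, "ax": 0, "ay": 0, "az": 0}, {"gripper": 30, "tx": 0, "ty": 0, "tz": 0, "ax": 0, "ay": 0, "az": 0}, {"gripper": 30, "tx": 0, "ty": 0, "tz": 0, "ax": 0, "ay": 0, "az": 0}], newtons=50)

```text
clock: 5.8
tcp_pos: [0.6152, 0.1167, 0.2414]
orientation: [-1.369, -0.915, 0.917]
contact_force: [0.0, -0.3, -2.9]
grip_width: 0.0426
```

```bash
python3 - <<'E'
from h import *
togo((0.467,-0.1215,0.243))
w=vision.grab_frame('wrist');s=vision.grab_frame('side')
f=lambda i,x,y:cv2.resize(i[y:y+200,x:x+200],(400,400))
cv2.imwrite('pics/c5.png',cv2.cvtColor(np.hstack([f(s,250,30),w[:,120:520]]),cv2.COLOR_RGB2BGR))
E
```

```text
t 5.8 tcp [0.6152 0.1167 0.2414] F [ 0.04 -0.3  -2.89] w 0.0426
axes x,y,z (cols)
 [[ 0.382 -0.002 -0.924]
 [ 0.924 -0.     0.382]
 [-0.001 -1.     0.001]]
level turn (tool) [-0.0013  0.     -0.0009]
to go tool mm [-276.7   -1.3   46. ]
```

View pics/c5.png

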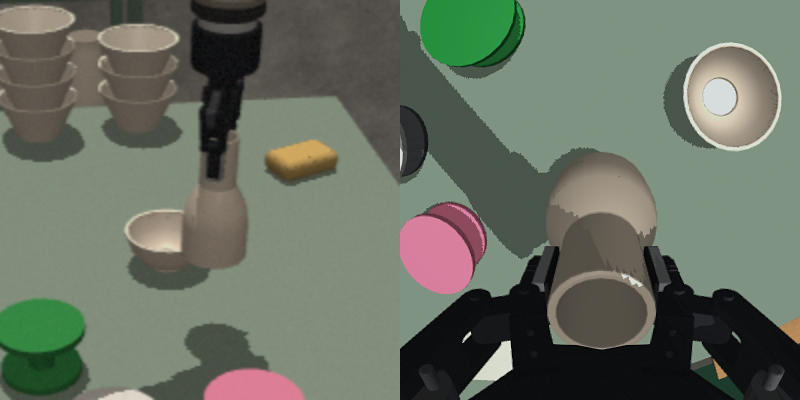

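```bash
python3 - <<'E'
from h import *
c=vision.get_calibration('wrist');o=get_obs();R=Ro.from_rotvec(o['orientation']).as_matrix()
z=o['tcp_pos'][2]+.155-.1228
for q in [(321,310),(268,312),(376,312),(321,270),(321,349)]:
    print((R.T@(wray(c,*q,z)-o['tcp_pos'])*1000).round(1))
E
```

```text
[  1.  -32.2   3.2]
[-19.9 -32.2   1.6]
[ 22.6 -32.2   1.6]
[  1.  -32.2  21.6]
[  0.9 -32.2 -18.8]
```

>>> jog_arm(motion=[{"gripper": 30, "tx": -10, "ty": 0, "tz": 1.5, "ax": 0, "ay": 0, "az": 0}, {"gripper": 30, "tx": -20, "ty": 0, "tz": 3.5, "ax": 0, "ay": 0, "az": 0}, {"gripper": 30, "tx": -30, "ty": 0, "tz": 5, "ax": 0, "ay": 0, "az": 0}, {"gripper": 30, "tx": -30, "ty": 0, "tz": 5, "ax": 0, "ay": 0, "az": 0}, {"gripper": 30, "tx": -30, "ty": 0, "tz": 5, "ax": 0, "ay": 0, "az": 0}, {"gripper": 30, "tx": -30, "ty": 0, "tz": 5, "ax": 0, "ay": 0, "az": 0}, {"gripper": 30, "tx": -30, "ty": 0, "tz": 5, "ax": 0, "ay": 0, "az": 0}, {"gripper": 30, "tx": -30, "ty": 0, "tz": 5, "ax": 0, "ay": 0, "az": 0}, {"gripper": 30, "tx": -30, "ty": 0, "tz": 5, "ax": 0, "ay": 0, "az": 0}, {"gripper": 30, "tx": -20, "ty": 0, "tz": 3.5, "ax": 0, "ay": 0, "az": 0}, {"gripper": 30, "tx": -10, "ty": 0, "tz": 1.5, "ax": 0, "ay": 0, "az": 0}, {"gripper": 30, "tx": -5, "ty": 0, "tz": 0.5, "ax": 0, "ay": 0, "az": 0}])

```text
clock: 7.1
tcp_pos: [0.4679, -0.121, 0.2423]
orientation: [-1.37, -0.915, 0.914]
contact_force: [0.4, 0.8, -3.6]
grip_width: 0.0426
```

>>> jog_arm(motion=[{"gripper": 30, "tx": 0, "ty": 0, "tz": 0, "ax": 0, "ay": 0, "az": 0}, {"gripper": 30, "tx": 0, "ty": 0, "tz": 0, "ax": 0, "ay": 0, "az": 0}])

```text
clock: 7.3
tcp_pos: [0.4693, -0.1191, 0.2423]
orientation: [-1.369, -0.917, 0.917]
contact_force: [-0.2, -0.3, -3.3]
grip_width: 0.0429
```

```bash
python3 - <<'E'
from h import *
togo((0.467,-0.122,0.1935))
w=vision.grab_frame('scene');s=vision.grab_frame('side')
cv2.imwrite('pics/scene6.png',cv2.cvtColor(w,cv2.COLOR_RGB2BGR));cv2.imwrite('pics/side6.png',cv2.cvtColor(s,cv2.COLOR_RGB2BGR))
f=lambda i,x,y:cv2.resize(i[y:y+200,x:x+200],(400,400))
cv2.imwrite('pics/c6.png',cv2.cvtColor(np.hstack([f(s,210,100),f(w,200,20)]),cv2.COLOR_RGB2BGR))
E
```

```text
t 7.3 tcp [ 0.4693 -0.1191  0.2423] F [-0.2  -0.3  -3.34] w 0.0429
axes x,y,z (cols)
 [[ 0.38   0.    -0.925]
 [ 0.925  0.     0.38 ]
 [ 0.    -1.    -0.   ]]
level turn (tool) [0.0002 0.     0.0004]
to go tool mm [-3.6 48.8  1. ]
```

View pics/c6.png

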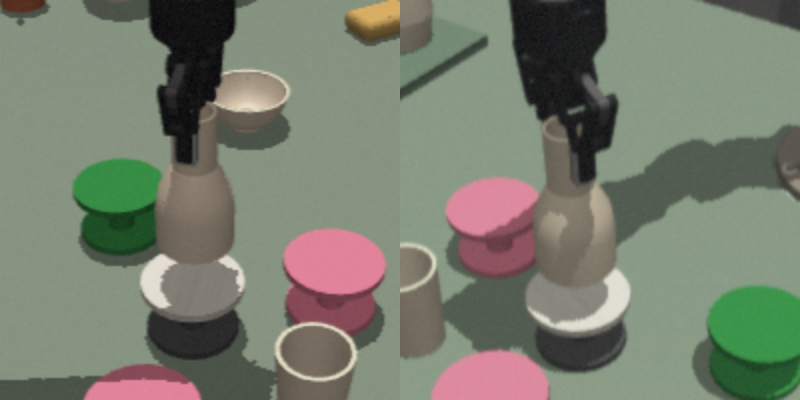

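>>> jog_arm(motion=[{"gripper": 30, "tx": -2, "ty": 4, "tz": 0.5, "ax": 0, "ay": 0, "az": 0}, {"gripper": 30, "tx": -1.5, "ty": 8, "tz": 0.5, "ax": 0, "ay": 0, "az": 0}, {"gripper": 30, "tx": 0, "ty": 10, "tz": 0, "ax": 0, "ay": 0, "az": 0}, {"gripper": 30, "tx": 0, "ty": 10, "tz": 0, "ax": 0, "ay": 0, "az": 0}, {"gripper": 30, "tx": 0, "ty": 6, "tz": 0, "ax": 0, "ay": 0, "az": 0}, {"gripper": 30, "tx": 0, "ty": 3, "tz": 0, "ax": 0, "ay": 0, "az": 0}, {"gripper": 30, "tx": 0, "ty": 0, "tz": 0, "ax": 0, "ay": 0, "az": 0}, {"gripper": 30, "tx": 0, "ty": 0, "tz": 0, "ax": 0, "ay": 0, "az": 0}])

```text
clock: 8.2
tcp_pos: [0.4666, -0.1229, 0.2015]
orientation: [-1.37, -0.916, 0.916]
contact_force: [0.5, -0.2, -3.1]
grip_width: 0.043
```

```bash
python3 - <<'E'
from h import *
togo((0.467,-0.122,0.1928))
w=vision.grab_frame('scene');s=vision.grab_frame('side')
cv2.imwrite('pics/scene7.png',cv2.cvtColor(w,cv2.COLOR_RGB2BGR));cv2.imwrite('pics/side7.png',cv2.cvtColor(s,cv2.COLOR_RGB2BGR))
f=lambda i,x,y:cv2.resize(i[y:y+100,x:x+100],(400,400),interpolation=cv2.INTER_CUBIC)
cv2.imwrite('pics/c7.png',cv2.cvtColor(np.hstack([f(s,256,180),f(w,239,100)]),cv2.COLOR_RGB2BGR))
E
```

```text
t 8.2 tcp [ 0.4666 -0.1229  0.2015] F [ 0.46 -0.21 -3.06] w 0.043
axes x,y,z (cols)
 [[ 0.382  0.    -0.924]
 [ 0.924 -0.     0.382]
 [ 0.    -1.    -0.   ]]
level turn (tool) [ 0.0004 -0.      0.0001]
to go tool mm [1.  8.7 0. ]
```

View pics/c7.png

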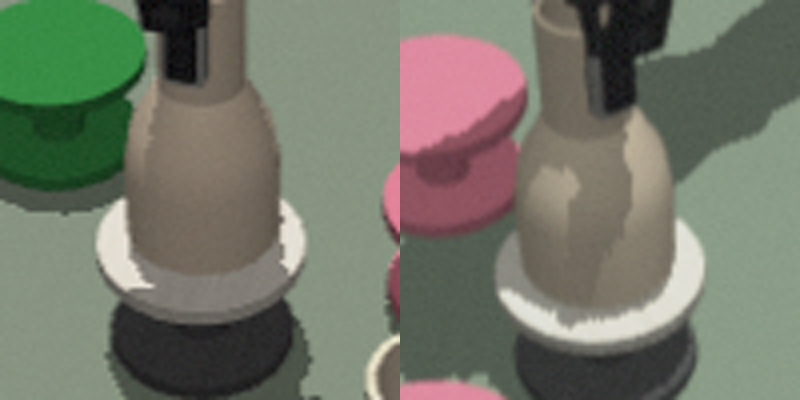

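The foot is over the wheel and about 1 mm off centre at most: side view vase 204 against wheel 201.5, scene view 595.5 against 600, in 4× pixels. I'll lower it gently from here.

>>> jog_arm(motion=[{"gripper": 30, "tx": 0, "ty": 2, "tz": 0, "ax": 0, "ay": 0, "az": 0}, {"gripper": 30, "tx": 0, "ty": 2, "tz": 0, "ax": 0, "ay": 0, "az": 0}, {"gripper": 30, "tx": 0, "ty": 1.5, "tz": 0, "ax": 0, "ay": 0, "az": 0}, {"gripper": 30, "tx": 0, "ty": 1, "tz": 0, "ax": 0, "ay": 0, "az": 0}, {"gripper": 30, "tx": 0, "ty": 0.5, "tz": 0, "ax": 0, "ay": 0, "az": 0}, {"gripper": 30, "tx": 0, "ty": 0, "tz": 0, "ax": 0, "ay": 0, "az": 0}])

```text
clock: 8.9
tcp_pos: [0.4664, -0.1229, 0.1942]
orientation: [-1.369, -0.916, 0.916]
contact_force: [-0.5, 0.2, -3.7]
grip_width: 0.0433
```

>>> jog_arm(motion=[{"gripper": 30, "tx": 0, "ty": 0.5, "tz": 0, "ax": 0, "ay": 0, "az": 0}, {"gripper": 30, "tx": 0, "ty": 0.5, "tz": 0, "ax": 0, "ay": 0, "az": 0}, {"gripper": 30, "tx": 0, "ty": 0, "tz": 0, "ax": 0, "ay": 0, "az": 0}])

```text
clock: 9.2
tcp_pos: [0.4663, -0.1229, 0.1932]
orientation: [-1.369, -0.916, 0.916]
contact_force: [-0.1, 0.7, -4.1]
grip_width: 0.0426
```

>>> jog_arm(motion=[{"gripper": 30, "tx": 0, "ty": 0.5, "tz": 0, "ax": 0, "ay": 0, "az": 0}, {"gripper": 30, "tx": 0, "ty": 0, "tz": 0, "ax": 0, "ay": 0, "az": 0}])

```text
clock: 9.4
tcp_pos: [0.4665, -0.1229, 0.1928]
orientation: [-1.37, -0.916, 0.916]
contact_force: [0.3, -0.3, -2.6]
grip_width: 0.0429
```

>>> jog_arm(motion=[{"gripper": 30, "tx": 0, "ty": 0.5, "tz": 0, "ax": 0, "ay": 0, "az": 0}, {"gripper": 30, "tx": 0, "ty": 0, "tz": 0, "ax": 0, "ay": 0, "az": 0}])

```text
clock: 9.6
tcp_pos: [0.4666, -0.123, 0.1928]
orientation: [-1.37, -0.916, 0.915]
contact_force: [-1.9, 0.6, 4.0]
grip_width: 0.0428
```

The wrist force went from −3 N to +4 N, so the vase is standing on the wheel. I'll let go now.

>>> jog_arm(motion=[{"gripper": 44, "tx": 0, "ty": 0, "tz": 0, "ax": 0, "ay": 0, "az": 0}, {"gripper": 46, "tx": 0, "ty": 0, "tz": 0, "ax": 0, "ay": 0, "az": 0}, {"gripper": 50, "tx": 0, "ty": 0, "tz": 0, "ax": 0, "ay": 0, "az": 0}, {"gripper": 58, "tx": 0, "ty": 0, "tz": 0, "ax": 0, "ay": 0, "az": 0}, {"gripper": 70, "tx": 0, "ty": 0, "tz": 0, "ax": 0, "ay": 0, "az": 0}, {"gripper": 85, "tx": 0, "ty": 0, "tz": 0, "ax": 0, "ay": 0, "az": 0}, {"gripper": 85, "tx": 0, "ty": 0, "tz": 0, "ax": 0, "ay": 0, "az": 0}, {"gripper": 85, "tx": 0, "ty": 0, "tz": 0, "ax": 0, "ay": 0, "az": 0}, {"gripper": 85, "tx": 0, "ty": 0, "tz": 0, "ax": 0, "ay": 0, "az": 0}], newtons=20)

```text
clock: 10.5
tcp_pos: [0.4664, -0.1229, 0.1923]
orientation: [-1.369, -0.916, 0.916]
contact_force: [-0.3, -1.2, -1.2]
grip_width: 0.0847
```

```bash
python3 - <<'E'
from h import *
togo((0.467,-0.122,0.1928))
w=vision.grab_frame('wrist');s=vision.grab_frame('side')
f=lambda i,x,y:cv2.resize(i[y:y+150,x:x+150],(400,400),interpolation=cv2.INTER_CUBIC)
cv2.imwrite('pics/c8.png',cv2.cvtColor(np.hstack([f(s,230,140),w[:,120:520]]),cv2.COLOR_RGB2BGR))
E
```

```text
t 10.5 tcp [ 0.4664 -0.1229  0.1923] F [-0.26 -1.18 -1.16] w 0.0847
axes x,y,z (cols)
 [[ 0.382  0.    -0.924]
 [ 0.924  0.     0.382]
 [ 0.    -1.    -0.   ]]
level turn (tool) [ 0.     -0.      0.0001]
to go tool mm [ 1.  -0.5 -0.2]
```

View pics/c8.png

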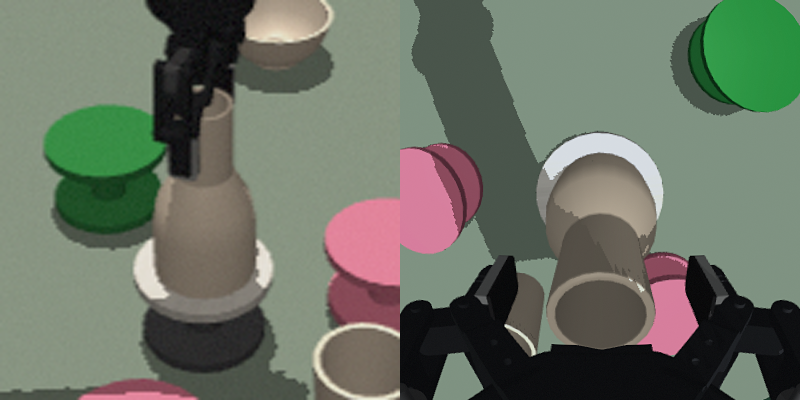

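The fingers are fully open (84.7 mm) with a gap on both sides of the neck at wrist crop (600,310), and the vase stands upright on the wheel. I'll withdraw straight up and then clear of it.

>>> jog_arm(motion=[{"gripper": 85, "tx": 0, "ty": -5, "tz": 0, "ax": 0, "ay": 0, "az": 0}, {"gripper": 85, "tx": 0, "ty": -10, "tz": 0, "ax": 0, "ay": 0, "az": 0}, {"gripper": 85, "tx": 0, "ty": -20, "tz": 0, "ax": 0, "ay": 0, "az": 0}, {"gripper": 85, "tx": 0, "ty": -25, "tz": 0, "ax": 0, "ay": 0, "az": 0}, {"gripper": 85, "tx": 0, "ty": -25, "tz": 0, "ax": 0, "ay": 0, "az": 0}, {"gripper": 85, "tx": 0, "ty": -20, "tz": 0, "ax": 0, "ay": 0, "az": 0}, {"gripper": 85, "tx": 10, "ty": -5, "tz": 0, "ax": 0, "ay": 0, "az": 0}, {"gripper": 85, "tx": 30, "ty": 0, "tz": 0, "ax": 0, "ay": 0, "az": 0}, {"gripper": 85, "tx": 30, "ty": 0, "tz": 0, "ax": 0, "ay": 0, "az": 0}, {"gripper": 85, "tx": 30, "ty": 0, "tz": 0, "ax": 0, "ay": 0, "az": 0}, {"gripper": 85, "tx": 30, "ty": 0, "tz": 0, "ax": 0, "ay": 0, "az": 0}, {"gripper": 85, "tx": 20, "ty": 0, "tz": 0, "ax": 0, "ay": 0, "az": 0}])

```text
clock: 11.8
tcp_pos: [0.5239, 0.0191, 0.3017]
orientation: [-1.367, -0.918, 0.918]
contact_force: [-1.1, 0.1, 0.3]
grip_width: 0.0848
```

>>> jog_arm(motion=[{"gripper": 85, "tx": 10, "ty": 0, "tz": 0, "ax": 0, "ay": 0, "az": 0}, {"gripper": 85, "tx": 0, "ty": 0, "tz": 0, "ax": 0, "ay": 0, "az": 0}, {"gripper": 85, "tx": 0, "ty": 0, "tz": 0, "ax": 0, "ay": 0, "az": 0}])

```text
clock: 12.1
tcp_pos: [0.5271, 0.024, 0.302]
orientation: [-1.37, -0.914, 0.916]
contact_force: [-0.8, -0.1, -0.3]
grip_width: 0.0855
```

```bash
python3 - <<'E'
from h import *
w=vision.grab_frame('scene');s=vision.grab_frame('side');o=get_obs();print(o['clock'],o['tcp_pos'],o['contact_force'])
cv2.imwrite('pics/scene9.png',cv2.cvtColor(w,cv2.COLOR_RGB2BGR));cv2.imwrite('pics/side9.png',cv2.cvtColor(s,cv2.COLOR_RGB2BGR))
f=lambda i,x,y:cv2.resize(i[y:y+120,x:x+120],(400,400),interpolation=cv2.INTER_CUBIC)
cv2.imwrite('pics/c9.png',cv2.cvtColor(np.hstack([f(s,246,160),f(w,230,80)]),cv2.COLOR_RGB2BGR))
E
```

```text
12.2 [0.52710749 0.02353088 0.30227803] [-0.34710802  0.01425728  0.30518166]
```

View pics/c9.png

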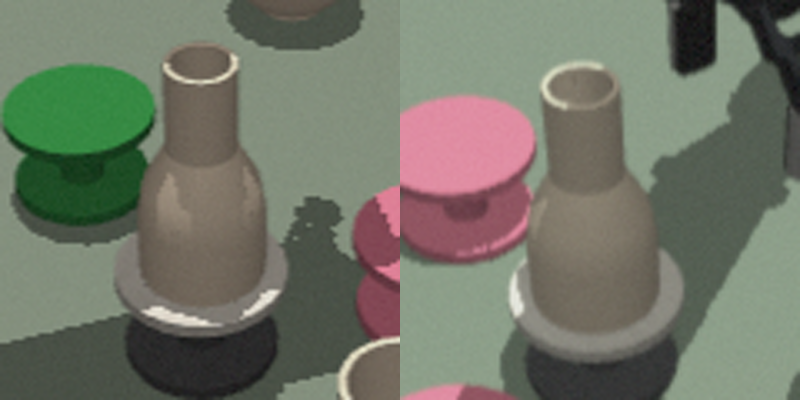

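View pics/scene9.png

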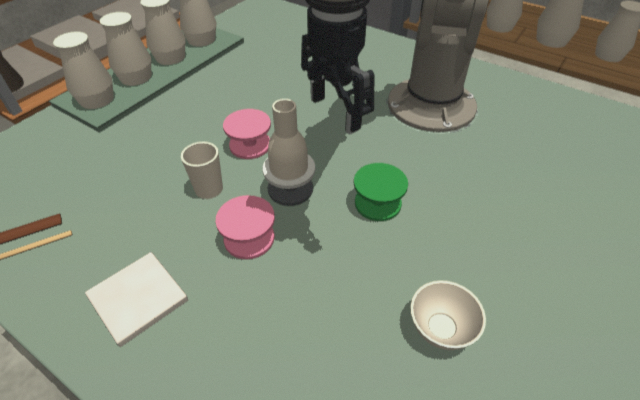

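The vase stands upright and centred on the white head, with the scene rim at (284,106) and the wheel at (289,168). The beaker at (203,170) and the bowl at (447,318) are where they were. I'll do one numeric check before handing in.

```bash
python3 - <<'E'
from h import *
for n,q in (('scene',(284.3,105.8)),('side',(306,179.2))):
    c=vision.get_calibration(n);print(n,'rim',onplane(c,*q,.225),'predicted px for wheel centre',proj(c,(.467,-.1217,.225)))
    a=cv2.imread(f'pics/{n}0.png').astype(int);b=cv2.imread(f'pics/{n}9.png').astype(int);d=abs(a-b).max(2)
    for nm,(x,y,w,h) in {'scene':{'beaker':(182,142,42,56),'bowl':(408,284,80,70)},'side':{'beaker':(345,262,42,62)}}[n].items(): print(nm,(d[y:y+h,x:x+w]>30).mean())
E
```

```text
scene rim [ 0.47149068 -0.11767105  0.225     ] predicted px for wheel centre [284.03536716 103.85688188]
beaker 0.0
bowl 0.0
side rim [ 0.46790902 -0.12495925  0.225     ] predicted px for wheel centre [305.35843805 178.27555203]
beaker 0.021889400921658985
```

```bash
python3 -c "
from bench import ticket,get_obs
print(ticket.hand_in()); print(get_obs()['clock'])"
```

```text
the job is handed in; nothing more can be done
None
the job is handed in; nothing more can be done
```

The vase is standing upright in the middle of the aluminium banding wheel, released, and the job is handed in. I gripped it by the neck from above and lowered the last few millimetres in 0.5 mm steps. I let go once the wrist force showed the wheel carrying it (from −3 N to +4 N). The arm then moved up and away, and about 12 s of the 40 s had gone by then.

**Final checks:**
- **Centring:** measured by its rim, the vase is about 3 to 6 mm off the wheel centre in either camera view, or about 3 mm averaging the two. The two views differ by up to 7 mm from each other. The foot has 15 mm of margin all round, and no overhang shows in the pictures.
- **Bystanders:** in the scene view the beaker and bowl show no change from the start. In the side view 2% of the beaker region changed. I put that down to shadow, though I didn't check it.
- **Look-alikes:** I kept clear of the green and pink wheels; in the last scene picture they stand where they did at the start.

My first two move calls were refused because rows were missing keys; nothing moved.

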